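# Find the release notch in the shaker's rim and hold its key down

## Robot

A 6-joint arm with a two-finger parallel gripper is mounted at the origin on the work surface. World frame = base frame: x ahead of the robot, y to its left, z up, the work surface at z = 0. Lengths are in mm, angles in rad, forces in N, time in s.
With the tool pointing down it reaches from about 350 to 775 mm from the base axis. Payload 7.3 kg.
Tool frame: the origin (TCP) lies midway between the tips of the shut fingers; the grasp point (between the pads) lies 19 mm behind it; z points along the fingers, y is the line along which they close (so a half turn about z gives the same grasp; the last joint's range is limited). The gripper opens to 92 mm and grips with 3 to 60 N. Pads are 19 mm wide; open, the fingers measure 130 mm over their backs; the gripper's body (75 mm by 190 mm) begins 47 mm behind the grasp point.
Start: joints at [0.986, 0.342, 1.524, -0, 1.275, -0.146], TCP at [223.037, 475.289, 226.741] pointing down, gripper open.
Joint ranges: [-2.53, 2.53], [-0.77, 2.02], [0.04, 2.7], [-1, 4.14], [0.28, 2.66], [-3.11, 3.11]. Speed limits (rad/s): [2.57, 2.57, 3.14, 3.14, 3.14, 3.14].

## Interface

Orientations are given as [roll, pitch, yaw] about the fixed x, y, z axes, in that order (R = Rz(yaw) Ry(pitch) Rx(roll)).
In Python, from plant import get_obs, capture, camera_model, close_job, search_frame, regions_of, pinpoint gives the robot as it stands. The module is installed in compiled form; this text tells all that it offers.
- The arm moves only by the shell command python3 -m pendant 'ROWS'. ROWS is JSON, one flat list of numbers, 7 for each row, row after row: the shift along the tool's x, y, z in units of 30 mm (1.0 is 30 mm), then the turn, a rotation vector about the tool's x, y, z in units of 4 degrees (1.0 is 4 degrees), then the closure, from -1 (fully open) to 1 (shut), so that 0 is half open. In form: [dx, dy, dz, wx, wy, wz, gripper, dx, dy, dz, wx, wy, wz, gripper, ...]. A call has 1 to 12 rows; each row shifts and turns the commanded pose from where the row before left it, along the tool's axes as they then stand; what a row does not reach is not made up. A row lasts 1/10 s, in which the tool goes at most 50 mm and 8.59 degrees, less where a joint would pass 70% of its speed; a pose out of reach is approached as far as the arm can. A call with a number of a shift or a turn outside -1 to 1 is refused whole. A call with a gripper value outside its range is refused whole. The fingers move at their own pace and stop on an object; the grip force is fixed at half the most. Time passes only in rows, so rows that do not move let the fingers close. It gives the time, the measured TCP pose, the force, the opening and the grip force at its end, in the units of the state.
- get_obs(): the state, without advancing time (a new reading comes with each control period).
- capture(name): name is "side" or "top" or "wrist"; returns the picture (400x640x3 uint8, red, green, blue); there is no depth.
- camera_model(name): a dict with "fov_y" (degrees; the focal length in pixels is half the picture's height over the tangent of half this angle, whatever the lens; pixels are square), "cx", "cy" (the principal point, pixels), "pose" (4x4, takes a point from camera to world coordinates). Camera axes: x right, y up, looking along -z (the intrinsics and any distortion apply to the point x, -y, -z); pixel columns grow to the right and rows downward; lengths in mm; the calibration is good to about 2 mm. A picture is of the moment at which its call begins: read the wrist's pose just before it. camera_model takes no time and is no camera call; for the wrist camera it gives the pose at the moment of the call.
- close_job(): hands the job in; it is judged then, once.
Trained networks look in the newest picture that a camera, given by its name, has taken for a name from the list of things; names that differ only in an ending like _2 or _b are one class to them, and where a whole thing is asked for, a point or a joint stands for the part that bears it (a point fixed in the world has none). Each returns a list of dicts, best first, with "score" (0 to 1); they miss things now and then, are a little off and sometimes report something else, mostly with a low value. They report only what shows in the picture. A call takes as long as a camera call.
- search_frame(camera, thing): "location" ([column, row] in pixels, amid what is visible of it).
- regions_of(camera, thing): "pixels" (400x640 bool, what is visible of it) and "location" ([column, row] in pixels, amid what is visible of it).
- pinpoint(camera, thing): "location" ([column, row] in pixels: a listed point, or the origin of a listed thing).
The state is a dict: "time": time; "joint_positions": joint angles; "dq": joint speeds; "tau": joint torques, N m; "tool_pos": TCP position; "tcp_rot": TCP orientation; "contact_force": force on the tool from outside, world axes, zero at the start; "moment": the same for the moment, N m; "grip_width": finger opening in mm; "finger_force": force on a finger pad.
Only numpy, scipy, OpenCV 4.12 (cv2) and the standard library are available. Lean on these libraries where they do the work, as an engineer would, in place of code of your own. Each camera call takes 0.05 s, during which the arm holds its last target. There are 200 camera calls.

## Task

The platform of the lab shaker is to be unlocked: put a closed fingertip on the yellow end of the raised rim along the shaker's front, slide it lightly along the rim, feeling for the notch, and at the notch press the grey key inside it right down. Finish with the key still held down, so that a colleague can take the platform off (the program ends while holding). Do not lean hard on the shaker, and leave the jars on it and everything else on the bench where they stand; nothing is to be picked up.

Things in the scene. Friction and masses are not known exactly. Their poses are not given: they have to be found in the camera images.
- shaker: White platform shaker, 280 mm deep (x), 340 mm wide (y), fixed to the bench. Origin: centre of its footprint on the bench; x points from its front (robot side) to its back, y left along the front, z up. Housing top at z = 85 mm. A 24 mm deep raised rim runs along y on the front top edge, centre line x = -125 mm, y = -165 to 165 mm, flat top at z = 109 mm.
- rim_mid (a point): Middle of the rim's length, on its top's centre line (axes as the shaker's). One notch, 40 mm long with upright walls, open to front, back and top, is cut in the rim; its centre lies anywhere from y = -47 to +47 mm of this point. No reading gives it; it does not move during the work. The black rim is else flat.
- rim_start (a point): Middle of the rim's yellow end (45 mm long, y = 120 to 165 mm in the shaker's frame), on its top's centre line, z = 109 mm. The rest of the rim is black.
- mat_mid (a point): Centre of the platform's black mat, on its top (shaker's z = 109 mm). The platform spans x = -80 to 125, y = -155 to 155 mm in the shaker's frame, with low side lips 2 mm higher. Between rim and platform is a 33 mm wide gap, 24 mm deep.
- release_key (a joint): Travel in m of the grey key that fills the notch's bottom: 0 = up, grows as pressed, 0.008 = down on its stop; beyond 0.006 is down enough. Key 37 mm long (along the rim), 22 mm deep; flat top 12 mm below the rim's top when up, 20 mm when fully down. Springs back when let go; takes 2 N at first, 4 N at the stop.
- flask_a: Clear jar with blue lid, 48 mm across, 85 mm high, loose on the shaker's mat. Origin: centre of its underside. Leave alone.
- flask_b: Amber jar with red lid, 48 mm across, 85 mm high, loose on the shaker's mat. Origin: centre of its underside. Leave alone.
- red_tub: Red round tub, 100 mm across, 90 mm high, loose on the bench. Origin: centre of its underside. Leave alone.
- tip_box: Yellow box with white lid, 88 x 123 x 59 mm, loose on the bench. Origin: centre of its underside. Leave alone.
- tube_rack: Black rack 80 x 140 x 35 mm with four capped tubes up to 74 mm high, loose on the bench. Origin: centre of its underside. Leave alone.
- timer: White timer lying flat, 50 x 80 x 20 mm, loose on the bench. Origin: centre of its underside. Leave alone.
- pipette: White and blue pipette lying flat on the bench between robot and shaker, 210 mm long along its x, 26 mm wide, 24 mm high. Origin: on the bench under it, 100 mm from the plunger end and 110 mm from the tip. Leave alone.

How it is judged:
By the outcome, as a careful person would: the job done as asked, in the order asked, and still so for the second after the job is handed in, while the arm keeps its last pose, push and grip.
It also fails if it takes over 58 s, if anything falls off the work surface, if the arm or the gripper's body presses on something with over 40 N, if the wrist force passes 120 N, or if a joint passes its speed limit or range.

## Working session

There is one attempt and no reset: what is moved stays moved. The work goes in short steps, Python scripts to look and compute and a shell command to move; the robot and the scene stay as the last step left them, time stands still between calls to the robot, and variables do not carry over. Pictures are saved under pics/ and viewed, at most 10 in all, crops included, and the job is handed in when it is done.

```bash
mkdir -p pics
cat > h.py <<'E'
import numpy as np, cv2
from plant import *
def ray(cam,px):
    m=camera_model(cam); f=200/np.tan(np.radians(m['fov_y']/2)); P=np.array(m['pose'])
    K=np.array([[f,0,m['cx']],[0,f,m['cy']],[0,0,1]])
    d=np.array(m['dist'],float) if 'dist' in m else None
    u=cv2.undistortPoints(np.array([[px]],float),K,d)[0,0]
    return P[:3,3],P[:3,:3]@np.array([u[0],-u[1],-1])
def onz(cam,px,z):
    o,d=ray(cam,px); return o+d*(z-o[2])/d[2]
E
python3 - <<'E'
from h import *
for c in ['top','side']:
    im=capture(c); cv2.imwrite(f'pics/{c}1.png',im[:,:,::-1])
    m=camera_model(c); print(c,{k:(np.round(v,3).tolist() if not isinstance(v,str) else v) for k,v in m.items()})
    for t,z in [('rim_start',109),('rim_mid',109),('mat_mid',109),('shaker',0),('release_key',97)]:
        try:
            for r in pinpoint(c,t)[:2]: print(t,round(r['score'],2),np.round(r['location'],1),np.round(onz(c,r['location'],z),1))
        except Exception as e: print(t,e)
print(get_obs())
E
```

```text
top {'fov_y': 51.58, 'cx': 329.955, 'cy': 199.009, 'pose': [[0.029, 0.998, -0.049, 510.216], [-1.0, 0.029, 0.009, -2.538], [0.011, 0.049, 0.999, 1381.115], [0.0, 0.0, 0.0, 1.0]]}
rim_start 0.76 [283.6 207.5] [542.3 127.  109. ]
rim_start 0.7 [190.9 247.4] [412.5 405.  109. ]
rim_mid 0.59 [326.8 213.7] [527.2  -6.1 109. ]
rim_mid 0.59 [333.4 173.6] [651.4 -22.9 109. ]
mat_mid 0.72 [336.4 165.7] [676.2 -31.4 109. ]
shaker 0.71 [334.2 172.8] [666.3 -27.2   0. ]
release_key it knows: flask, mat_mid, pipette, red_tub, rim_mid, rim_start, shaker, timer, tip_box, tube_rack
side {'fov_y': 56.621, 'cx': 326.577, 'cy': 204.559, 'pose': [[-0.999, 0.026, -0.043, 511.008], [-0.048, -0.735, 0.676, 698.736], [-0.014, 0.678, 0.735, 839.85], [0.0, 0.0, 0.0, 1.0]]}
rim_start 0.87 [324.4 236.7] [553.6 134.8 109. ]
rim_mid 0.88 [336.9 199.7] [526.3   7.5 109. ]
mat_mid 0.56 [283.1 187.4] [678.3 -34.6 109. ]
mat_mid 0.53 [377.9 127.8] [ 400.8 -323.4  109. ]
shaker 0.7 [295.9 219.2] [648.  -11.6   0. ]
release_key it knows: flask, mat_mid, pipette, red_tub, rim_mid, rim_start, shaker, timer, tip_box, tube_rack
{'time': 0.5, 'joint_positions': array([ 9.85989328e-01,  3.42035072e-01,  1.52413279e+00,  2.50408565e-05,
        1.27541401e+00, -1.46015593e-01]), 'dq': array([ 0.0025109 , -0.00234747, -0.00049534, -0.00046212,  0.00034856,
        0.00112623]), 'tau': array([-4.58487539e-04, -4.30812263e+01, -2.44312388e+01,  7.17891706e-02,
        4.89867374e-02, -3.32005527e-05]), 'tool_pos': array([223.02450917, 475.2741541 , 226.71082526]), 'tcp_rot': array([ 3.14157850e+00, -2.21327807e-05,  2.70279396e+00]), 'contact_force': array([ 0.11231705, -0.45960688, -0.11277899]), 'moment': array([-0.05487515,  0.01157609, -0.07804299]), 'finger_force': 0.0, 'grip_width': 91.40928103761715}
```

View pics/top1.png

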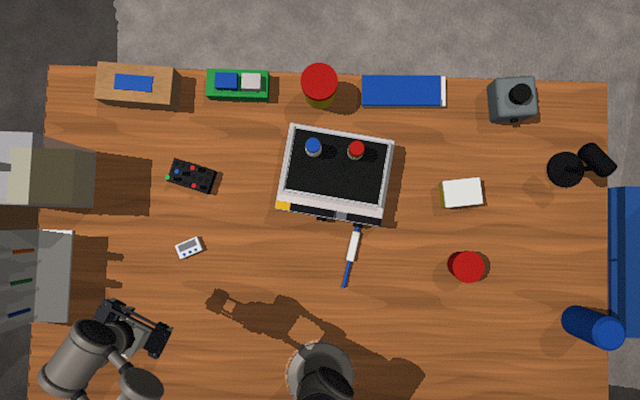

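View pics/side1.png

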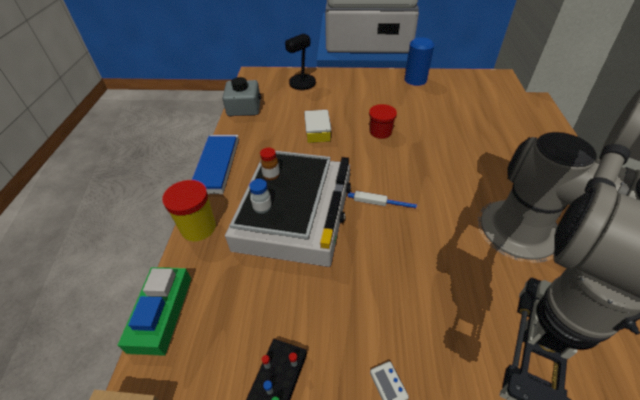

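The top picture shows the shaker at about (335,172), with the yellow rim end at (283,207), the jars at (313,147) and (356,150), and the pipette in front. The side picture shows the yellow end at (327,237). First I'll turn the tool x axis along the rim, raise it slightly and shut the fingers.

```bash
python3 -m pendant '[0,0,-0.1,0,0,1,1, 0,0,-0.1,0,0,1,1, 0,0,-0.1,0,0,1,1, 0,0,-0.1,0,0,1,1, 0,0,-0.1,0,0,1,1, 0,0,-0.1,0,0,1,1, 0,0,-0.1,0,0,1,1, 0,0,-0.1,0,0,1,1, 0,0,-0.1,0,0,1,1, 0,0,-0.1,0,0,1,1]' && python3 -m pendant '[0,0,0,0,0,1,1, 0,0,0,0,0,1,1, 0,0,0,0,0,1,1, 0,0,0,0,0,1,1, 0,0,0,0,0,1,1, 0,0,0,0,0,1,1, 0,0,0,0,0,1,1, 0,0,0,0,0,1,1, 0,0,0,0,0,0.5,1, 0,0,0,0,0,0,1]'
cat >> h.py <<'E'
from scipy.spatial.transform import Rotation as Ro
def totool(target):
    o=get_obs(); R=Ro.from_euler('xyz',o['tcp_rot']).as_matrix()
    return R.T@(np.array(target)-o['tool_pos'])/30
E
python3 - <<'E'
from h import *
for c in ['top','side']:
    im=capture(c)
    for r in pinpoint(c,'flask_a')[:3]: print(c,'flask',round(r['score'],2),np.round(r['location'],1),np.round(onz(c,r['location'],109),1))
    hsv=cv2.cvtColor(im,cv2.COLOR_RGB2HSV)
    m=cv2.inRange(hsv,(18,150,120),(32,255,255))
    n,l,s,ce=cv2.connectedComponentsWithStats(m)
    for i in range(1,n):
        if 25<s[i][4]<2000: print(s[i],ce[i].round(1),onz(c,ce[i],109).round(1))
o=get_obs();print(o['tool_pos'],o['tcp_rot'],totool([550,131,250]))
# shaker outline from mask at top
capture('top'); r=regions_of('top','shaker')[0]
cs,_=cv2.findContours(r['pixels'].astype(np.uint8),0,1); c=max(cs,key=cv2.contourArea)
rect=cv2.minAreaRect(c); print(rect, [onz('top',p,100).round(1).tolist() for p in cv2.boxPoints(rect)])
E
```

```text
time: 1.5
tool_pos: [223.0, 475.3, 256.9]
tcp_rot: [3.142, -0.0, 2.002]
contact_force: [-0.3, 0.6, -0.2]
grip_width: 16.3
finger_force: 0.0
time: 2.5
tool_pos: [223.0, 475.3, 256.7]
tcp_rot: [3.142, -0.0, 1.411]
contact_force: [0.9, -0.6, -0.0]
grip_width: 0.7
finger_force: 0.0
top flask 0.65 [355.2 151.4] [722.5 -88.4 109. ]
top flask 0.5 [309.6 149.2] [725.   52.9 109. ]
[275 201  16   9 108] [282.3 205. ] [549.9 131.2 109. ]
side flask 0.95 [268.6 176.7] [725.8 -76.9 109. ]
side flask 0.69 [262.  209.2] [724.   49.2 109. ]
side flask 0.34 [378.5 131.4] [ 399.7 -303.7  109. ]
[306 133  11  10  26] [309.8 135.6] [ 622.2 -274.7  109. ]
[321 228  12  20 169] [326.  237.6] [549.5 137.5 109. ]
[223.02823531 475.28212326 256.73465573] [ 3.14155439e+00 -6.51554385e-05  1.41205540e+00] [-9.60892815 12.5760983   0.22434362]
((333.4594421386719, 176.74325561523438), (108.99652862548828, 92.72102355957031), 9.462322235107422) [[522.9, 162.8, 100.0], [809.7, 125.5, 100.0], [763.7, -212.0, 100.0], [477.3, -170.9, 100.0]]
```

```bash
python3 -m pendant '[-0.4,0.5,0,0,0,-0.3,1, -0.8,1,0,0,0,0,1, -0.8,1,0,0,0,0,1, -0.8,1,0,0,0,0,1, -0.8,1,0,0,0,0,1, -0.8,1,0,0,0,0,1, -0.8,1,0,0,0,0,1, -0.8,1,0,0,0,0,1, -0.8,1,0,0,0,0,1, -0.8,1,0,0,0,0,1, -0.8,1,0,0,0,0,1, -0.4,0.5,0,0,0,0,1]'
python3 - <<'E'
from h import *
import time
print(get_obs()['tool_pos'],get_obs()['tcp_rot'])
m=camera_model('wrist'); print({k:np.round(v,3).tolist() for k,v in m.items()})
im=capture('wrist'); cv2.imwrite('pics/w1.png',im[:,:,::-1])
for t in ['rim_start','rim_mid','mat_mid']:
    for r in pinpoint('wrist',t)[:2]: print(t,round(r['score'],2),np.round(r['location'],1),np.round(onz('wrist',r['location'],109),1))
E
```

```text
time: 4.0
tool_pos: [514.9, 165.5, 256.5]
tcp_rot: [3.141, 0.0, 1.43]
contact_force: [-0.3, 0.0, 0.1]
grip_width: 0.3
finger_force: 0.0
[514.92427616 165.54605126 256.54706529] [3.14097706e+00 4.07535165e-04 1.43022610e+00]
{'fov_y': 61.851, 'cx': 319.967, 'cy': 200.073, 'pose': [[0.99, 0.133, 0.041, 526.611], [-0.139, 0.945, 0.296, 245.443], [0.001, -0.299, 0.954, 414.759], [0.0, 0.0, 0.0, 1.0]]}
rim_start 0.68 [357.2 213.8] [547.1 132.2 109. ]
rim_mid 0.52 [490.2 336.7] [675.4 -29.3 109. ]
mat_mid 0.81 [490.9 336.4] [675.8 -28.  109. ]
```

View pics/w1.png

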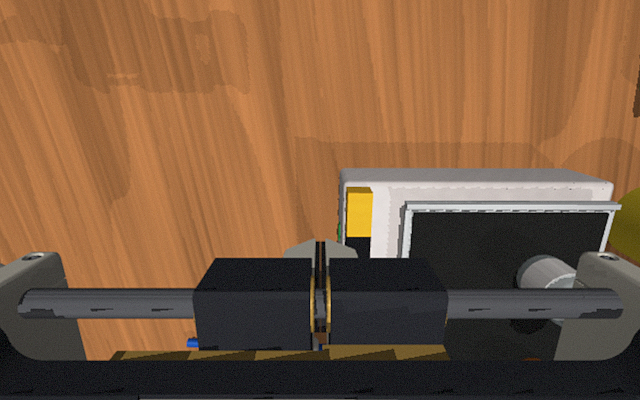

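The wrist picture shows the yellow end at columns 347–373, rows 188–237, and the shut fingertip near (320,250). I'll measure the yellow patch and the shaker's edges.

Run:
```python
from h import *
im=cv2.imread('pics/w1.png'); hsv=cv2.cvtColor(im,cv2.COLOR_BGR2HSV)
m=cv2.inRange(hsv,(18,150,150),(32,255,255)); m[:,:330]=0; m[:,385:]=0
print(cv2.countNonZero(m))
c=max(cv2.findContours(m,0,1)[0],key=cv2.contourArea); c=c.astype(np.float64)
W=np.array([onz('wrist',p[0],109)[:2] for p in c]).astype(np.float32)
r=cv2.minAreaRect(W); print(r, cv2.boxPoints(r).round(1).tolist())
ys,xs=np.nonzero(m); print(onz('wrist',(xs.mean(),ys.mean()),109))
for row in range(186,242,4): 
    x=np.nonzero(m[row])[0]; print(row,x.min() if len(x) else 0,x.max() if len(x) else 0, im[row,(x.min()+x.max())//2] if len(x) else '')
# shaker back/left outer edge
for p in [(343,180),(610,180)]: print(onz('wrist',p,85))
```

```text
1102
((546.9317626953125, 133.55465698242188), (45.417724609375, 23.93217658996582), 82.09578704833984) [[532.0, 112.69999694824219], [555.7000122070312, 109.4000015258789], [561.9000244140625, 154.39999389648438], [538.2000122070312, 157.6999969482422]]
[546.97586396 134.13919569 109.        ]
186 0 0 
190 0 0 
194 348 372 [ 46 195 242]
198 348 372 [ 49 188 237]
202 348 371 [ 50 192 237]
206 347 371 [ 49 195 240]
210 347 371 [ 45 189 237]
214 347 371 [ 40 185 232]
218 347 370 [ 44 186 235]
222 347 370 [ 48 189 235]
226 347 370 [ 41 185 234]
230 347 370 [ 41 184 235]
234 347 370 [ 51 192 240]
238 0 0 
[536.3790723  163.81693205  85.        ]
[804.86297439 126.53601345  85.        ]
```

```bash
cat > chk.py <<'E'
# stop the chain unless the tip still bears on the rim lightly
import sys
from plant import get_obs
f=get_obs()['contact_force'];lo,hi=float(sys.argv[1]),float(sys.argv[2])
sys.exit(0 if lo<=f[2]<=hi and abs(f[0])<8 and abs(f[1])<8 else 1)
E
python3 -m pendant '[-0.4,0.5,0.3,0,0,0,1, -0.5,0.7,0.6,0,0,0,1, 0,0,1,0,0,0,1, 0,0,1,0,0,0,1, 0,0,0.8,0,0,0,1, 0,0,0.5,0,0,0,1, 0,0,0.2,0,0,0,1, 0,0,0,0,0,0,1]'
python3 - <<'E'
from h import *
o=get_obs(); print(o['tool_pos'],o['tcp_rot'],o['contact_force'],totool([547,133.5,109]))
im=capture('side'); cv2.imwrite('pics/s2.png',cv2.resize(im[140:280,220:420,::-1],None,fx=4,fy=4))
E
```

```text
time: 5.0
tool_pos: [544.6, 136.5, 124.0]
tcp_rot: [-3.14, 0.0, 1.433]
contact_force: [-0.2, -0.1, -1.0]
grip_width: 0.2
finger_force: 0.0
[544.57027344 136.45545348 123.97922501] [-3.14013410e+00  3.29651272e-04  1.43304423e+00] [-0.15574216 -0.13346356 -1.00307854] [-0.08629588  0.09447967  0.4991987 ]
```

View pics/s2.png

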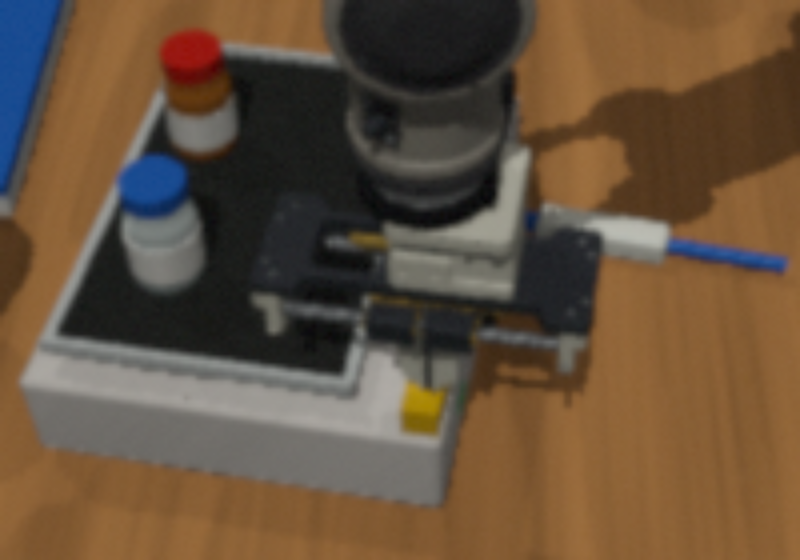

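The crop shows the fingertip at (430,385), just above the yellow end, with both jars well clear. I'll descend lightly to touch it.

```bash
python3 -m pendant '[-0.09,0.09,0.2,0,0,0.05,1, 0,0,0.2,0,0,0,1, 0,0,0,0,0,0,1]'; python3 -m pendant '[0,0,0.05,0,0,0,1, 0,0,0,0,0,0,1]'; for i in 1; do python3 chk.py -2 1.0 && python3 -m pendant '[0,0,0.03,0,0,0,1, 0,0,0,0,0,0,1]'; python3 chk.py -2 1.0 && python3 -m pendant '[0,0,0.03,0,0,0,1, 0,0,0,0,0,0,1]';  python3 chk.py -2 1.0 && python3 -m pendant '[0,0,0.03,0,0,0,1, 0,0,0,0,0,0,1]'; done
```

```text
time: 5.35
tool_pos: [547.0, 133.0, 112.2]
tcp_rot: [-3.141, 0.0, 1.429]
contact_force: [-0.3, -0.2, -0.5]
grip_width: 0.8
finger_force: 0.0
time: 5.55
tool_pos: [547.3, 133.2, 111.2]
tcp_rot: [3.142, -0.0, 1.429]
contact_force: [-0.2, 0.6, -1.1]
grip_width: 0.7
finger_force: 0.0
time: 5.75
tool_pos: [547.3, 133.2, 110.4]
tcp_rot: [3.141, -0.0, 1.429]
contact_force: [0.7, 0.5, -0.1]
grip_width: 0.5
finger_force: 0.0
time: 5.95
tool_pos: [547.3, 133.2, 109.4]
tcp_rot: [-3.142, -0.0, 1.429]
contact_force: [-0.2, 0.5, 0.6]
grip_width: 0.2
finger_force: 0.0
time: 6.15
tool_pos: [547.4, 133.2, 109.3]
tcp_rot: [3.141, -0.0, 1.429]
contact_force: [-2.4, -0.3, 6.1]
grip_width: -0.1
finger_force: 2.8
```

```bash
python3 -m pendant '[0,0,-0.01,0,0,0,1, -0.1,0,0,0,0,0,1, -0.1,0,0,0,0,0,1]'; python3 chk.py 0.8 12 &&  python3 -m pendant '[-0.2,0,0,0,0,0,1, -0.2,0,0,0,0,0,1]'; python3 chk.py 0.8 12 && python3 -m pendant '[-0.2,0,0,0,0,0,1, -0.2,0,0,0,0,0,1, -0.2,0,0,0,0,0,1]'
```

```text
time: 6.45
tool_pos: [547.0, 127.7, 109.3]
tcp_rot: [3.14, -0.001, 1.429]
contact_force: [-0.2, 4.2, 4.9]
grip_width: 0.3
finger_force: 2.2
time: 6.65
tool_pos: [545.2, 115.4, 109.3]
tcp_rot: [3.14, -0.001, 1.429]
contact_force: [0.4, 3.1, 5.5]
grip_width: 0.1
finger_force: 2.6
time: 6.95
tool_pos: [542.7, 97.4, 109.3]
tcp_rot: [3.14, -0.001, 1.428]
contact_force: [0.8, 4.2, 5.3]
grip_width: 0.5
finger_force: 2.7
```

```bash
python3 -m pendant '[-0.2,0,0,0,0,0,1, -0.2,0,0,0,0,0,1, -0.2,0,0,0,0,0,1, -0.2,0,0,0,0,0,1, -0.2,0,0,0,0,0,1, -0.2,0,0,0,0,0,1]'; 
python3 chk.py 2 12 && python3 -m pendant '[-0.2,0,0,0,0,0,1]' && python3 chk.py 2 12 && python3 -m pendant '[-0.2,0,0,0,0,0,1]' && python3 chk.py 2 12 && python3 -m pendant '[-0.2,0,0,0,0,0,1]' && python3 chk.py 2 12 && python3 -m pendant '[-0.2,0,0,0,0,0,1]' && python3 chk.py 2 12 && python3 -m pendant '[-0.2,0,0,0,0,0,1]' && python3 chk.py 2 12 && python3 -m pendant '[-0.2,0,0,0,0,0,1]'
```

```text
time: 7.55
tool_pos: [537.5, 61.8, 109.3]
tcp_rot: [3.14, -0.001, 1.428]
contact_force: [0.2, 4.8, 5.5]
grip_width: 0.5
finger_force: 2.8
time: 7.65
tool_pos: [536.6, 55.8, 109.3]
tcp_rot: [3.14, -0.001, 1.428]
contact_force: [1.1, 4.2, 5.9]
grip_width: 0.2
finger_force: 2.8
time: 7.75
tool_pos: [535.8, 49.9, 109.3]
tcp_rot: [3.14, -0.001, 1.428]
contact_force: [-0.5, 6.0, 5.5]
grip_width: 0.5
finger_force: 2.8
time: 7.85
tool_pos: [534.9, 44.0, 109.3]
tcp_rot: [3.14, -0.001, 1.428]
contact_force: [0.6, 4.7, 5.7]
grip_width: 0.6
finger_force: 2.9
time: 7.95
tool_pos: [534.1, 38.0, 109.3]
tcp_rot: [3.14, -0.001, 1.428]
contact_force: [0.0, 4.8, 5.8]
grip_width: 0.1
finger_force: 2.9
time: 8.05
tool_pos: [533.2, 32.1, 109.3]
tcp_rot: [3.14, -0.001, 1.428]
contact_force: [0.5, 3.4, 5.9]
grip_width: 0.5
finger_force: 2.9
time: 8.15
tool_pos: [532.3, 26.2, 109.3]
tcp_rot: [3.14, -0.001, 1.428]
contact_force: [0.2, 5.1, 5.7]
grip_width: 0.1
finger_force: 2.9
```

```bash
python3 -m pendant '[-0.2,0,0,0,0,0,1]' && python3 chk.py 2 12 && python3 -m pendant '[-0.2,0,0,0,0,0,1]' && python3 chk.py 2 12 && python3 -m pendant '[-0.2,0,0,0,0,0,1]' && python3 chk.py 2 12 && python3 -m pendant '[-0.2,0,0,0,0,0,1]' && python3 chk.py 2 12 && python3 -m pendant '[-0.2,0,0,0,0,0,1]' && python3 chk.py 2 12 && python3 -m pendant '[-0.2,0,0,0,0,0,1]' && python3 chk.py 2 12 && python3 -m pendant '[-0.2,0,0,0,0,0,1]' && python3 chk.py 2 12 && python3 -m pendant '[-0.2,0,0,0,0,0,1]' && python3 chk.py 2 12 && python3 -m pendant '[-0.2,0,0,0,0,0,1]' && python3 chk.py 2 12 && python3 -m pendant '[-0.2,0,0,0,0,0,1]'
```

```text
time: 8.25
tool_pos: [531.4, 20.2, 109.3]
tcp_rot: [3.141, -0.001, 1.428]
contact_force: [0.1, 5.1, 5.3]
grip_width: 0.4
finger_force: 3.0
time: 8.35
tool_pos: [530.6, 14.3, 109.3]
tcp_rot: [3.141, -0.001, 1.428]
contact_force: [-0.0, 4.5, 6.2]
grip_width: 0.6
finger_force: 3.0
time: 8.45
tool_pos: [529.7, 8.4, 109.3]
tcp_rot: [3.141, -0.001, 1.428]
contact_force: [0.3, 4.9, 6.0]
grip_width: 0.4
finger_force: 3.0
time: 8.55
tool_pos: [528.9, 2.4, 109.3]
tcp_rot: [3.14, -0.001, 1.428]
contact_force: [-0.4, 4.9, 5.9]
grip_width: 0.3
finger_force: 3.0
time: 8.65
tool_pos: [528.0, -3.5, 109.2]
tcp_rot: [3.141, -0.001, 1.428]
contact_force: [0.5, 5.4, 5.8]
grip_width: 0.3
finger_force: 3.1
time: 8.75
tool_pos: [527.1, -9.4, 109.2]
tcp_rot: [3.141, -0.001, 1.428]
contact_force: [0.4, 5.2, 7.0]
grip_width: 0.4
finger_force: 3.1
time: 8.85
tool_pos: [526.3, -15.3, 109.3]
tcp_rot: [3.141, -0.001, 1.428]
contact_force: [-0.6, 4.9, 6.7]
grip_width: 0.2
finger_force: 3.1
time: 8.95
tool_pos: [525.4, -21.3, 109.2]
tcp_rot: [3.141, -0.001, 1.428]
contact_force: [2.1, 4.1, 5.8]
grip_width: 0.2
finger_force: 3.1
time: 9.05
tool_pos: [524.5, -27.3, 109.2]
tcp_rot: [3.141, -0.001, 1.428]
contact_force: [0.8, 4.6, 5.6]
grip_width: 0.3
finger_force: 2.9
time: 9.15
tool_pos: [523.6, -33.3, 109.2]
tcp_rot: [3.141, -0.001, 1.428]
contact_force: [-0.2, 4.7, 4.7]
grip_width: 0.4
finger_force: 2.4
```

```bash
python3 -m pendant '[-0.1,0,0,0,0,0,1]' && python3 chk.py 2 12 && python3 -m pendant '[-0.1,0,0,0,0,0,1]' && python3 chk.py 2 12 && python3 -m pendant '[-0.1,0,0,0,0,0,1]' && python3 chk.py 2 12 && python3 -m pendant '[-0.1,0,0,0,0,0,1]' && python3 chk.py 2 12 && python3 -m pendant '[-0.1,0,0,0,0,0,1]' && python3 chk.py 2 12 && python3 -m pendant '[-0.1,0,0,0,0,0,1]'
```

```text
time: 9.25
tool_pos: [523.0, -36.6, 109.0]
tcp_rot: [3.141, -0.0, 1.428]
contact_force: [-0.4, 2.2, 4.0]
grip_width: 1.1
finger_force: 1.5
time: 9.35
tool_pos: [522.2, -39.7, 108.6]
tcp_rot: [-3.141, 0.001, 1.429]
contact_force: [0.0, 0.3, 0.4]
grip_width: 0.6
finger_force: 0.0
```

The support went at y ≈ -38.5 mm: that's the near wall of the notch. I'll go on about 10 mm to its middle, then down to the key.

```bash
python3 -m pendant '[-0.15,0,0,0,0,0,1, -0.17,0,0,0,0,0,1, 0,0,0,0,0,0,1]' && python3 chk.py -2 1.5 && python3 -m pendant '[0,0,0.1,0,0,0,1, 0,0,0.1,0,0,0,1, 0,0,0,0,0,0,1]' && python3 chk.py -2 1.5 && python3 -m pendant '[0,0,0.1,0,0,0,1, 0,0,0.1,0,0,0,1, 0,0,0,0,0,0,1]' && python3 -m pendant '[0,0,0.05,0,0,0,1, 0,0,0,0,0,0,1]'
```

```text
time: 9.65
tool_pos: [521.0, -49.4, 108.5]
tcp_rot: [-3.141, 0.0, 1.428]
contact_force: [-0.2, 0.3, 0.3]
grip_width: 0.7
finger_force: 0.0
time: 9.95
tool_pos: [520.9, -48.3, 102.2]
tcp_rot: [-3.14, -0.0, 1.429]
contact_force: [0.6, 1.3, 1.4]
grip_width: 0.5
finger_force: 0.0
time: 10.25
tool_pos: [521.4, -48.4, 96.6]
tcp_rot: [3.142, -0.0, 1.429]
contact_force: [-0.7, 0.8, 1.1]
grip_width: 0.1
finger_force: 0.9
time: 10.45
tool_pos: [521.4, -48.5, 95.4]
tcp_rot: [3.141, -0.0, 1.429]
contact_force: [-1.4, 1.0, 2.1]
grip_width: 0.2
finger_force: 1.1
```

```bash
python3 -m pendant '[0,0,0.08,0,0,0,1, 0,0,0.07,0,0,0,1, 0,0,0,0,0,0,1]' && python3 -m pendant '[0,0,0.05,0,0,0,1, 0,0,0,0,0,0,1]' && python3 chk.py 0 6 && python3 -m pendant '[0,0,0.03,0,0,0,1, 0,0,0,0,0,0,1]'
```

```text
time: 10.75
tool_pos: [521.4, -48.5, 90.7]
tcp_rot: [3.141, -0.0, 1.429]
contact_force: [1.3, 0.7, 2.9]
grip_width: 0.3
finger_force: 1.7
time: 10.95
tool_pos: [521.4, -48.5, 89.3]
tcp_rot: [3.141, -0.0, 1.429]
contact_force: [-0.6, 0.9, 3.0]
grip_width: 0.4
finger_force: 1.8
time: 11.15
tool_pos: [521.5, -48.5, 89.2]
tcp_rot: [3.141, -0.0, 1.429]
contact_force: [-2.0, 2.3, 10.1]
grip_width: 0.0
finger_force: 4.8
```

The key is on its stop. I'll ease the push slightly, hold, and take a last look.

```bash
python3 -m pendant '[0,0,-0.01,0,0,0,1, 0,0,0,0,0,0,1, 0,0,0,0,0,0,1]'
python3 - <<'E'
from h import *
im=capture('side'); cv2.imwrite('pics/s3.png',cv2.resize(im[100:280,200:440,::-1],None,fx=3,fy=3))
E
```

```text
time: 11.45
tool_pos: [521.5, -48.5, 89.2]
tcp_rot: [3.141, -0.0, 1.429]
contact_force: [-1.4, 1.2, 6.9]
grip_width: 0.4
finger_force: 3.7
```

View pics/s3.png

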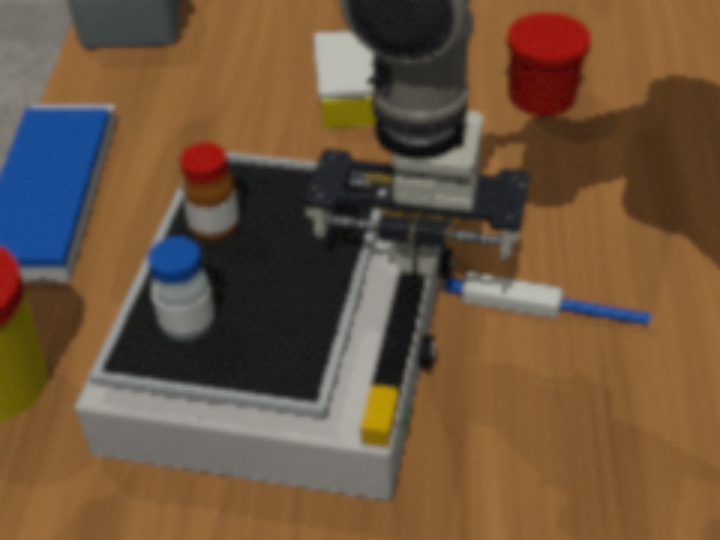

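The crop shows the fingertip in the notch at about (420,265), and the jars at (180,285) and (208,190) where they stood. The pipette, around (550,300), has not moved.

```bash
python3 -c "from plant import close_job; print(close_job())"
```

```text
the job is handed in; nothing more can be done
None
```

The job is handed in: I slid the closed fingertip from the yellow end along the rim with about 5–7 N, felt the notch about 42 mm right of the rim's middle, and pressed the key onto its stop, where the arm is still holding it with about 7 N; in the last side picture the jars, pipette, red tub and tip box stood where they were (the tube rack and timer were out of that view).

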